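Pack the extraction cassette and bar it shut

ROBOT

A 6-joint arm with a two-finger parallel gripper is mounted at the origin on the work surface. World frame = base frame: x ahead of the robot, y to its left, z up, the work surface at z = 0. Lengths are in m, angles in degrees, forces in N, time in s.
With the tool pointing down it reaches from about 0.4 to 0.825 m from the base axis. Payload 7 kg.
Tool frame: the origin (TCP) lies midway between the tips of the shut fingers; the grasp point (between the pads) lies 19 mm behind it; z points along the fingers, y is the direction in which the jaws open and shut (so a half turn about z gives the same grasp; the last joint's range is limited). The gripper opens to 88 mm and grips with 3 to 60 N. Pads are 19 mm wide; open, the fingers measure 130 mm over their backs; the gripper's body (78 mm by 193 mm) begins 47 mm behind the grasp point.
Start: joints at [86.007, 20.546, 0.682, 0, -70.136, -16.507], TCP at [0.236, 0.632, 0.227] pointing down, gripper open.
Joint ranges: [-176.03, 176.03], [-82.01, 121.73], [-58.28, 71.71], [-173.87, 95.51], [-174.79, -0.11], [-173.66, 173.66]. Speed limits (degrees/s): [136.94, 136.94, 172.46, 180, 180, 180].

INTERFACE

Orientations are given as [roll, pitch, yaw] about the fixed x, y, z axes, in that order (R = Rz(yaw) Ry(pitch) Rx(roll)).
In Python, from plant import ctrl, snapshot gives the robot as it stands.
- The arm moves only by the shell command python3 -m pendant 'ROWS'. ROWS is JSON, a list of rows, each a list of 7 numbers: the shift along the tool's x, y, z in m, then the turn, a rotation vector about the tool's x, y, z in rad, then the opening, from -1 (shut) to 1 (fully open), so that 0 is half open. In form: [[x, y, z, ax, ay, az, jaw], ...]. A call has 1 to 12 rows; each row is the pose to reach, as a shift and turn from the pose commanded when the call began, along the tool's axes at that moment; what a row does not reach only later rows make up. A row lasts 1/8 s, in which the tool goes at most 62.5 mm and 10.7 degrees, less where a joint would pass 70% of its speed; a pose out of reach is approached as far as the arm can. A call with a gripper value outside its range is refused whole. The fingers move at their own pace and stop on an object; the grip force is fixed at half the most. Time passes only in rows, so rows that repeat a pose let the fingers close. It gives the time, the measured TCP pose, the force and the opening at its end, in the units of the state.
- ctrl.get_obs(): the state, without advancing time (a new reading comes with each control period).
- snapshot(name): name is "side" or "top" or "wrist"; returns a dict with "image" (400x640x3 uint8, blue, green, red), "mtx" (3x3 intrinsics, pixels), "eye" and "attitude" of the camera in the world; the wrist camera has in their place "tool_from_camera" (4x4, takes a point from camera to tool coordinates, whose origin is the TCP and whose axes are the flange's). Camera axes: x right, y up, looking along -z (the intrinsics and any distortion apply to the point x, -y, -z); pixel columns grow to the right and rows downward; lengths in m; the calibration is good to about 2 mm. The wrist camera is an equidistant fisheye: a pixel r from the principal point sees the ray r / f radians off the axis. A picture is of the moment at which its call begins: read the wrist's pose just before it. There is no depth.
- ctrl.close_job(): hands the job in, once; it reports no verdict.
The state is a dict: "clock": time; "joint_pos": joint angles; "qvel": joint speeds; "tau": joint torques, N m; "tool_pos": TCP position; "orientation": TCP orientation; "force": force on the tool from outside, world axes, zero at the start; "moment": the same for the moment, N m; "opening": finger opening in m.
Only numpy, scipy, OpenCV 4.12 (cv2) and the standard library are available. Lean on these libraries where they do the work, as an engineer would, in place of code of your own. Each camera call takes 0.05 s, during which the arm holds its last target.

TASK

One of the two instrument cassettes already holds the extraction forceps: lay every loose elevator into that cassette beside the forceps, flat across both of its rails, roughly parallel to the forceps and not piled up, either way round. Once all are in, lay the two retaining bars over them, tab up, one above each rail, each centred with its ends down in the saddles of its two posts. Leave the cassette with the mouth mirror, the jar, the bowl and the bottle as they are.

Things in the scene. Friction and masses are not known exactly. Their poses are not given: they have to be found in the camera images.
- cassette_a: open steel instrument cassette (left, +y of two alike), fixed, 192 (x) x 200 (y) mm, walls 4 thick, 40 high. Origin: centre of its underside, on the table; z up. Two plain grey rails run along its y at x = -30 and +30 mm: 8 wide, y -84 to +84, tops 30 mm up; floor 3 mm up. Posts with saddles for the bars stand at both ends of each rail (y = +-90).
- cassette_a_near (a point): where the middle of a bar's underside belongs over the near rail of cassette_a (x = -30, y = 0, z = 50 mm in it). Saddle posts at y = +-90 mm, 12 mm thick along y: saddle floor 50 mm up, 28 mm wide along x, between horns 6 mm thick that rise to 60 mm.
- cassette_a_far (a point): where the middle of a bar's underside belongs over the far rail of cassette_a (x = 30, y = 0, z = 50 mm in it). Saddle posts at y = +-90 mm, 12 mm thick along y: saddle floor 50 mm up, 28 mm wide along x, between horns 6 mm thick that rise to 60 mm.
- cassette_b: open steel instrument cassette (right, -y of two alike), fixed, 192 (x) x 200 (y) mm, walls 4 thick, 40 high. Origin: centre of its underside, on the table; z up. Two plain grey rails run along its y at x = -30 and +30 mm: 8 wide, y -84 to +84, tops 30 mm up; floor 3 mm up. Posts with saddles for the bars stand at both ends of each rail (y = +-90).
- cassette_b_near (a point): where the middle of a bar's underside belongs over the near rail of cassette_b (x = -30, y = 0, z = 50 mm in it). Saddle posts at y = +-90 mm, 12 mm thick along y: saddle floor 50 mm up, 28 mm wide along x, between horns 6 mm thick that rise to 60 mm.
- cassette_b_far (a point): where the middle of a bar's underside belongs over the far rail of cassette_b (x = 30, y = 0, z = 50 mm in it). Saddle posts at y = +-90 mm, 12 mm thick along y: saddle floor 50 mm up, 28 mm wide along x, between horns 6 mm thick that rise to 60 mm.
- elevator1: dental elevator (straight steel hand instrument), may be absent: square handle 130 long x 14 x 14 mm with dark rings, then a thin neck and blade, 150 mm overall. Origin: middle of the handle, on its axis (7 mm above what it rests on). x along the handle to the blade, whose tip is at x = +85 mm; the handle ends at x = +-65 mm. Starts lying on the table.
- elevator2: dental elevator (straight steel hand instrument), may be absent: square handle 130 long x 14 x 14 mm with dark rings, then a thin neck and blade, 150 mm overall. Origin: middle of the handle, on its axis (7 mm above what it rests on). x along the handle to the blade, whose tip is at x = +85 mm; the handle ends at x = +-65 mm. Starts lying on the table.
- elevator3: dental elevator (straight steel hand instrument), may be absent: square handle 130 long x 14 x 14 mm with dark rings, then a thin neck and blade, 150 mm overall. Origin: middle of the handle, on its axis (7 mm above what it rests on). x along the handle to the blade, whose tip is at x = +85 mm; the handle ends at x = +-65 mm. Starts lying on the table.
- bar1: steel retaining bar 190 long (its x) x 20 wide (its y) x 8 mm thick, with an upright grip tab in the middle of its top: 40 mm along x, 12 mm thick along y, standing 24 mm above the bar's top. Origin: centre of the bar's underside, z up. Starts lying on the table, tab up.
- bar2: steel retaining bar 190 long (its x) x 20 wide (its y) x 8 mm thick, with an upright grip tab in the middle of its top: 40 mm along x, 12 mm thick along y, standing 24 mm above the bar's top. Origin: centre of the bar's underside, z up. Starts lying on the table, tab up.
- forceps: steel dental extraction forceps, closed, 160 mm long, 26 mm wide, 14 mm thick, already lying across the rails of one cassette, near one of its sides. Origin: on its centre line, at mid-thickness (7 mm above the rails); x runs to the beaks (x from -76 to +80 mm). Which cassette it lies in varies.
- mirror: dental mouth mirror, steel handle 120 x 10 x 10 mm with a round 22 mm mirror at its +x end, lying across the rails of the other cassette. Origin: middle of the handle, mid-thickness.
- jar: bystander: glass jar 70 mm across, 85 mm tall, beyond the cassettes; origin under its centre
- bowl: bystander: steel bowl 120 mm across, 45 mm tall, beyond the cassettes; origin under its centre
- flask: bystander: green plastic bottle 60 mm across, 150 mm tall, beyond the cassettes; origin under its centre
Mind the look-alikes: they are no part of the job. Leave any purple look-alike of the elevator1 alone.

How it is judged:
By the outcome, as a careful person would: the job done as asked, in the order asked, and still so for the second after the job is handed in, with the robot touching nothing.
Of elevator1, elevator2, elevator3 only 2 to 3 are there at a start; the rules pass over those that are not, and their reading is None.
At some moment in a run one of elevator1, elevator2, elevator3 may be knocked a few centimetres aside while the robot is not near it.
It also fails if it takes over 208 s, if anything falls off the work surface, if the arm or the gripper's body presses on something with over 40 N, if the wrist force passes 120 N, or if a joint passes its speed limit or range.

## Working session

There is one attempt and no reset: what is moved stays moved. The work goes in short steps, Python scripts to look and compute and a shell command to move; the robot and the scene stay as the last step left them, time stands still between calls to the robot, and variables do not carry over. Pictures are saved under pics/ and viewed, and the job is handed in when it is done.

```bash
ls; mkdir -p pics; cat > h.py <<'E'
import numpy as np, cv2
from plant import ctrl, snapshot
from scipy.spatial.transform import Rotation as R
E
python3 - <<'E'
from h import *
o=ctrl.get_obs(); print(o)
for n in ["side","top","wrist"]:
    s=snapshot(n); cv2.imwrite(f"pics/{n}0.png",s["image"])
    print(n,{k:(v.tolist() if hasattr(v,'tolist') else v) for k,v in s.items() if k!="image"})
E
```

```text
pics
{'clock': 0.0, 'joint_pos': array([ 8.60071827e+01,  2.05898713e+01,  6.33887159e-01, -2.09193568e-02,
       -7.01363532e+01, -1.65069557e+01]), 'qvel': array([ 0.02813635,  0.00236082, -0.02683634,  0.00937005,  0.02441953,
        0.05603417]), 'tau': array([-1.50132011e-03, -5.82716990e+01,  2.93045533e+01,  6.99728429e+00,
        6.91508059e-03, -1.49643656e-04]), 'tool_pos': array([0.23623548, 0.63178248, 0.22563869]), 'orientation': array([ 1.79905880e+02, -7.38345984e-03, -2.05068908e+01]), 'force': array([-0.11212362, -0.52966895, -0.33076239]), 'moment': array([ 0.00232708, -0.03113201, -0.00300314]), 'opening': 0.08789328522625384}
side {'mtx': [[493.1445287357369, 0.0, 324.6162725567342], [0.0, 493.1445287357369, 193.47804262096685], [0.0, 0.0, 1.0]], 'eye': [0.37816366630331244, -0.8381325827119199, 0.8599951514777125], 'attitude': [46.70660336521293, -1.2066799944304574, -14.235183226970037]}
top {'mtx': [[385.4896632215235, 0.0, 314.6816387085679], [0.0, 385.4896632215235, 202.32245663202193], [0.0, 0.0, 1.0]], 'eye': [0.45844787754468747, -0.003506674876701887, 1.0612957306305577], 'attitude': [6.839337494604172, -0.006389642449777574, -90.60675180954853]}
wrist {'mtx': [[309.70691628693146, 0.0, 322.7726253204173], [0.0, 309.70691628693146, 199.7066456786473], [0.0, 0.0, 1.0]], 'tool_from_camera': [[0.0003312863004723697, 0.9511814696145354, 0.30863198491297106, 0.08482693349139019], [0.9999998645508907, -0.00019121863783045013, -0.0004840801924428709, -0.0005338651742847755], [-0.0004014319211130904, 0.3086321034781797, -0.9511814041259675, -0.15879607709692833], [0.0, 0.0, 0.0, 1.0]]}
```

View pics/top0.png

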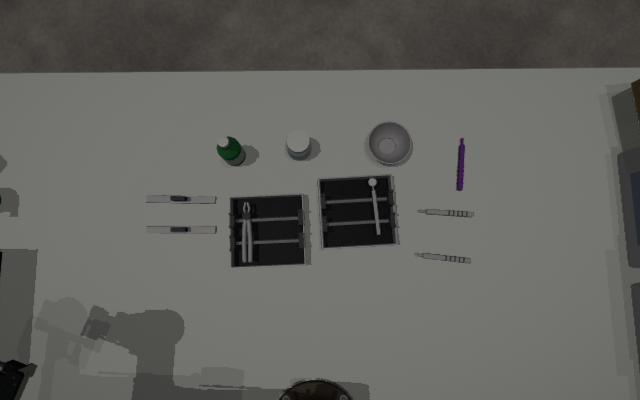

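View pics/side0.png

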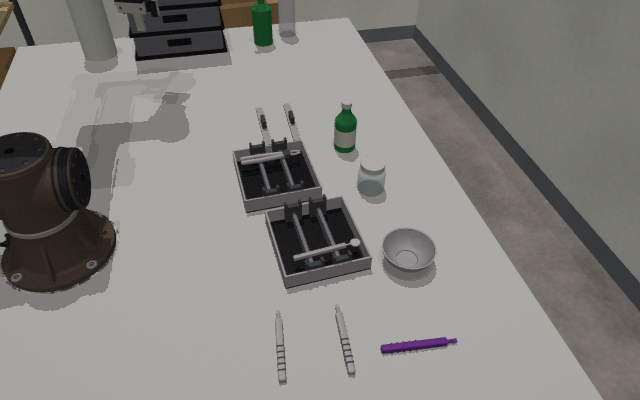

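View pics/wrist0.png

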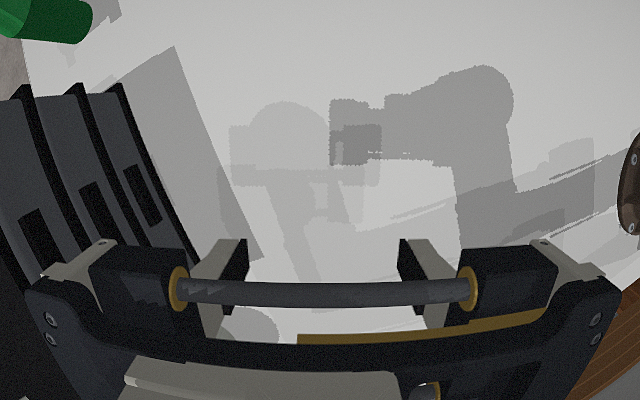

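The top view shows the forceps in cassette_a, the left one, at pixel (247,232). Two steel elevators lie at about (446,212) and (443,258), and the purple look-alike is at (461,165). The bars are at (181,199) and (181,229), and the mirror is in cassette_b. I'll zoom in to measure.

```bash
cat >> h.py <<'E'
def ray(s,u,v):
    K=s["mtx"]; d=np.array([(u-K[0][2])/K[0][0],-(v-K[1][2])/K[1][1],-1.0])
    d=R.from_euler('xyz',s["attitude"],degrees=True).apply(d)
    return np.array(s["eye"]),d/np.linalg.norm(d)
def onplane(s,u,v,z):
    e,d=ray(s,u,v); return e+d*(z-e[2])/d[2]
def tri(rays):
    A=np.zeros((3,3));b=np.zeros(3)
    for e,d in rays:
        P=np.eye(3)-np.outer(d,d);A+=P;b+=P@e
    p=np.linalg.solve(A,b)
    return p,[float(np.linalg.norm((np.eye(3)-np.outer(d,d))@(p-e))) for e,d in rays]
def proj(s,p):
    c=R.from_euler('xyz',s["attitude"],degrees=True).inv().apply(np.array(p)-s["eye"]); K=s["mtx"]
    return K[0][0]*c[0]/-c[2]+K[0][2], K[1][2]+K[1][1]*c[1]/c[2]
def wproj_ray(s,o,u,v):
    K=s["mtx"]; a=np.array([u-K[0][2],v-K[1][2]]);r=np.linalg.norm(a);th=r/K[0][0]
    d=np.array([np.sin(th)*a[0]/r,-np.sin(th)*a[1]/r,-np.cos(th)])
    T=np.array(s["tool_from_camera"]);Rt=R.from_euler('xyz',o["orientation"],degrees=True)
    return Rt.apply(T[:3,3])+o["tool_pos"],Rt.apply(T[:3,:3]@d)
def wplane(s,o,u,v,z):
    e,d=wproj_ray(s,o,u,v); return e+d*(z-e[2])/d[2]
def wpix(s,o,p):
    T=np.array(s["tool_from_camera"]);Rt=R.from_euler('xyz',o["orientation"],degrees=True)
    t=Rt.inv().apply(np.array(p)-o["tool_pos"]); c=T[:3,:3].T@(t-T[:3,3])
    th=np.arctan2(np.hypot(c[0],c[1]),-c[2]);K=s["mtx"];n=np.hypot(c[0],c[1])+1e-12
    return K[0][2]+K[0][0]*th*c[0]/n, K[1][2]-K[0][0]*th*c[1]/n
def crop(im,x0,y0,x1,y1,k,name):
    cv2.imwrite("pics/"+name,cv2.resize(im[y0:y1,x0:x1],None,fx=k,fy=k,interpolation=cv2.INTER_CUBIC))
E
python3 - <<'E'
from h import *
t=cv2.imread("pics/top0.png");s=cv2.imread("pics/side0.png")
a=cv2.resize(t[180:280,140:300],None,fx=5,fy=5,interpolation=cv2.INTER_CUBIC)
cv2.imwrite("pics/ta.png",a)
crop(t,400,130,500,280,4,"tb.png")
crop(s,220,90,380,190,5,"sa.png")
crop(s,260,290,460,390,4,"sb.png")
E
```

```text
(no output)
```

View pics/ta.png

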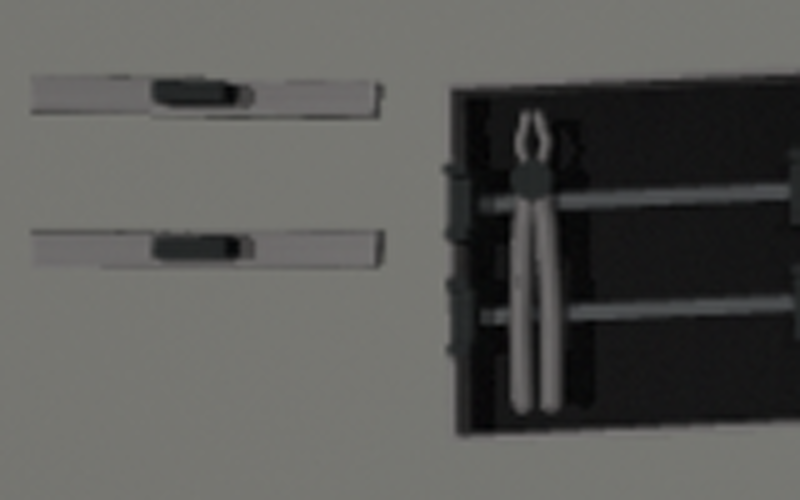

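View pics/tb.png

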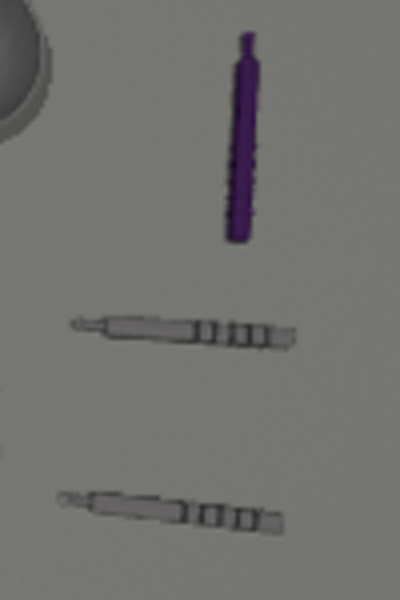

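View pics/sa.png

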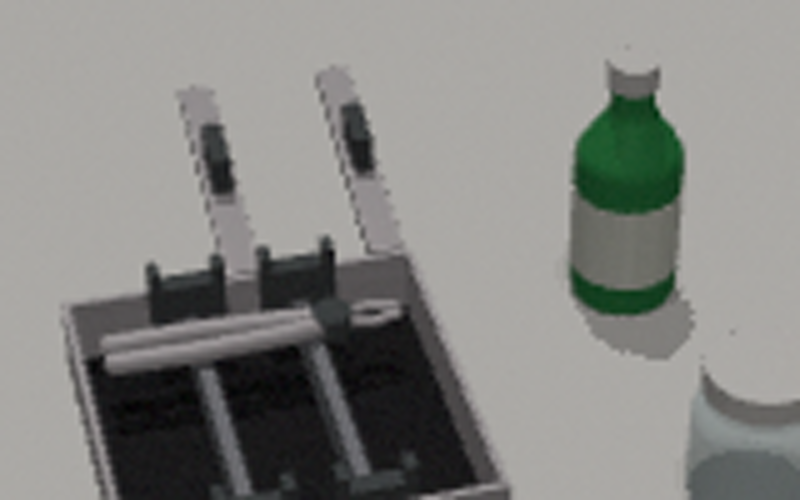

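View pics/sb.png

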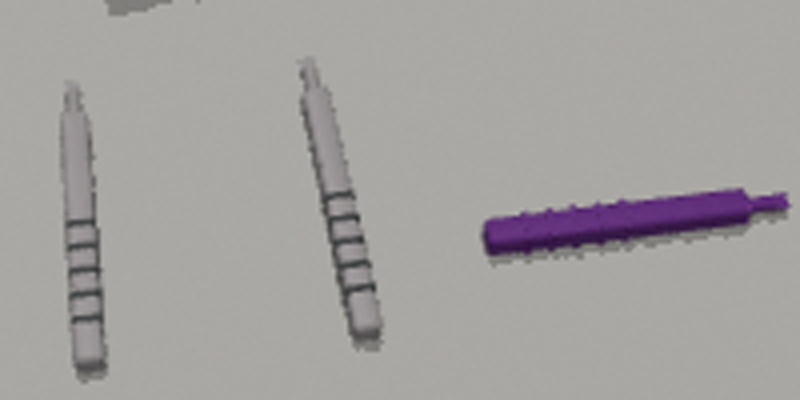

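```bash
python3 - <<'E'
from h import *
np.set_printoptions(precision=4,suppress=True)
t=snapshot("top");s=snapshot("side")
T=lambda x,y:(400+x/4,130+y/4); S=lambda x,y:(260+x/4,290+y/4)
for n,a,b in [("far tip",T(72,324),S(306,60)),("far sh",T(105,327),S(315,92)),("far end",T(293,338),S(367,333)),
 ("near tip",T(60,498),S(71,82)),("near sh",T(91,502),S(76,112)),("near end",T(283,523),S(90,360))]:
    p,e=tri([ray(t,*a),ray(s,*b)]); print(n,p,e,onplane(t,*a,.010)[:2])
A=lambda x,y:(140+x/5,180+y/5); B=lambda x,y:(220+x/5,90+y/5)
for n,a,b in [("barfar L",A(31,95),B(331,70)),("barfar R",A(376,97),B(383,248)),("barnear L",A(31,247),B(195,90)),("barnear R",A(378,249),B(236,268)),
 ("forc end",A(536,409),B(110,352)),("rail near, left",A(487,317),B(200,345)),("beak tip",A(533,112),B(398,306))]:
    p,e=tri([ray(t,*a),ray(s,*b)]); print(n,p,e,onplane(t,*a,.008)[:2])
# cassette a from top: rails at z=.03
im=t["image"];crop(im,225,170,405,280,4,"tc.png")
crop(s["image"],220,130,380,290,4,"sc.png")
E
```

```text
far tip [ 0.5595 -0.2894  0.0045] [0.001424408276273114, 0.0014244082762730791] [ 0.5576 -0.2877]
far sh [ 0.5575 -0.3111  0.0083] [0.0020663321040510947, 0.002066332104050937] [ 0.5553 -0.3102]
far end [ 0.5476 -0.4393  0.0085] [0.0011112508175413179, 0.0011112508175415957] [ 0.5464 -0.4385]
near tip [ 0.4408 -0.2757  0.0063] [0.001255508619376361, 0.0012555086193765796] [ 0.4396 -0.2746]
near sh [ 0.4389 -0.2956  0.0101] [0.002192141706809354, 0.00219214170680939] [ 0.4367 -0.2954]
near end [ 0.4227 -0.4237  0.0117] [0.0013277326322944044, 0.001327732632294448] [ 0.4213 -0.4243]
barfar L [0.6009 0.4607 0.004 ] [0.0014373616279436975, 0.0014373616279437964] [0.5989 0.459 ]
barfar R [0.5955 0.269  0.0078] [0.00025455098407941716, 0.00025455098407951924] [0.5958 0.2689]
barnear L [0.5159 0.4575 0.0036] [0.00042408805442760325, 0.0004240880544277059] [0.5152 0.4556]
barnear R [0.5113 0.2657 0.0103] [0.0007493058778162177, 0.0007493058778162498] [0.5121 0.2662]
forc end [0.4283 0.1736 0.0382] [0.0024628261413696005, 0.0024628261413696686] [0.4249 0.1791]
rail near, left [0.4777 0.2059 0.008 ] [0.003096307549229914, 0.0030963075492297693] [0.4746 0.2062]
beak tip [0.5837 0.1768 0.039 ] [0.0009322644527440546, 0.0009322644527442174] [0.5865 0.1824]
```

View pics/tc.png

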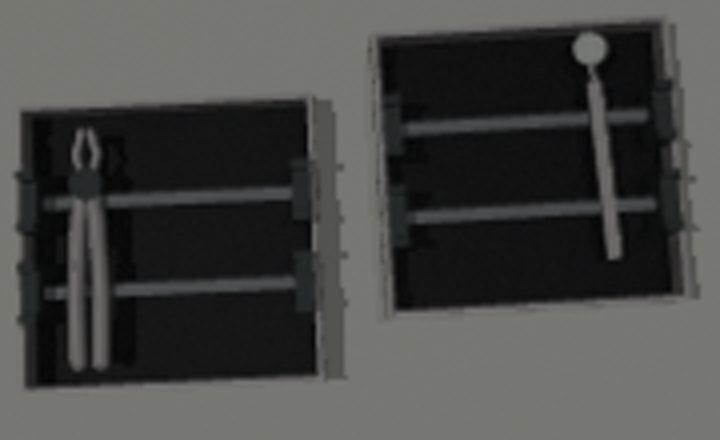

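View pics/sc.png

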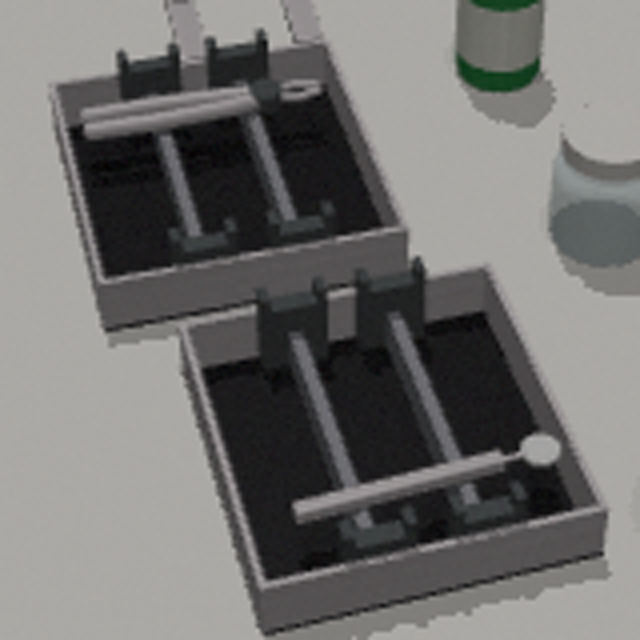

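```bash
python3 - <<'E'
from h import *
np.set_printoptions(precision=4,suppress=True)
t=snapshot("top");s=snapshot("side")
T=lambda x,y:(225+x/4,170+y/4); S=lambda x,y:(220+x/4,130+y/4)
P=[]
for a,b in [(T(22,111),S(325,45)),(T(316,98),S(405,232)),(T(321,376),S(105,283)),(T(27,388),S(52,86))]:
    p,e=tri([ray(t,*a),ray(s,*b)]); q=onplane(t,*a,.04);q2=onplane(s,*b,.04);P.append((q+q2)/2); print(p,e,q[:2],q2[:2])
P=np.array(P);print("centre",P.mean(0)); 
for i in range(4):
    d=P[(i+1)%4]-P[i];print(np.linalg.norm(d),np.degrees(np.arctan2(d[1],d[0])))
E
```

```text
[0.5973 0.2203 0.0375] [0.0013046242334308136, 0.001304624233430668] [0.5956 0.2199] [0.5979 0.2171]
[0.6042 0.0232 0.0391] [0.0017613057862378757, 0.0017613057862376515] [0.6023 0.0234] [0.6057 0.0223]
[0.4199 0.0214 0.0377] [0.0014256118782555226, 0.0014256118782555126] [0.4186 0.0215] [0.4212 0.0188]
[0.4125 0.214  0.0393] [0.00030735042451604137, 0.0003073504245159994] [0.4129 0.2138] [0.4122 0.2131]
centre [0.5083 0.1187 0.04  ]
0.1957811351258231 -87.87550567563957
0.18416559907983385 -179.15325235303692
0.1934506703393552 92.18186461105047
0.18432206551795274 1.5723754039185562
```

```bash
cat >> h.py <<'E'
def go(x,y,z,yaw):
    """print tool-axis shift and rotvec to reach TCP pose, tool down"""
    o=ctrl.get_obs(); R0=R.from_euler('xyz',o["orientation"],degrees=True)
    R1=R.from_euler('xyz',[180,0,yaw],degrees=True)
    d=R0.inv().apply(np.array([x,y,z])-o["tool_pos"]); r=(R0.inv()*R1).as_rotvec()
    print("shift",d.round(4),"rot",r.round(4),"rows>=",max(np.linalg.norm(d)/.0625,np.degrees(np.linalg.norm(r))/10.7).round(1))
E
python3 -c "
from h import *
go(.45,.12,.25,2)"
```

```text
shift [ 0.3795  0.4049 -0.0235] rot [ 0.0004  0.     -0.3927] rows>= 8.9
```

```bash
python3 -m pendant '[[0.38,0.405,-0.024,0,0,-0.393,0.2],[0.38,0.405,-0.024,0,0,-0.393,0.2],[0.38,0.405,-0.024,0,0,-0.393,0.2],[0.38,0.405,-0.024,0,0,-0.393,0.2],[0.38,0.405,-0.024,0,0,-0.393,0.2],[0.38,0.405,-0.024,0,0,-0.393,0.2],[0.38,0.405,-0.024,0,0,-0.393,0.2],[0.38,0.405,-0.024,0,0,-0.393,0.2],[0.38,0.405,-0.024,0,0,-0.393,0.2],[0.38,0.405,-0.024,0,0,-0.393,0.2],[0.38,0.405,-0.024,0,0,-0.393,0.2],[0.38,0.405,-0.024,0,0,-0.393,0.2]]'
python3 - <<'E'
from h import *
o=ctrl.get_obs();s=snapshot("wrist");cv2.imwrite("pics/w1.png",s["image"]);np.save("pics/w1.npy",o,allow_pickle=True)
print(o["joint_pos"],o["qvel"])
t=snapshot("top");cv2.imwrite("pics/t1.png",t["image"])
E
```

```text
clock: 1.85
tool_pos: [0.4503, 0.1207, 0.2506]
orientation: [-180.0, -0.0, 2.1]
force: [-0.5, 0.6, 1.0]
opening: 0.0529
[ 3.92940532e+01 -5.47871792e-01 -2.22947011e+01 -4.69463611e-03
 -6.82487748e+01  5.28018874e+01] [ 0.50284568  0.07384745  0.07324229  0.07090879 -0.01425403  0.09149745]
```

View pics/w1.png

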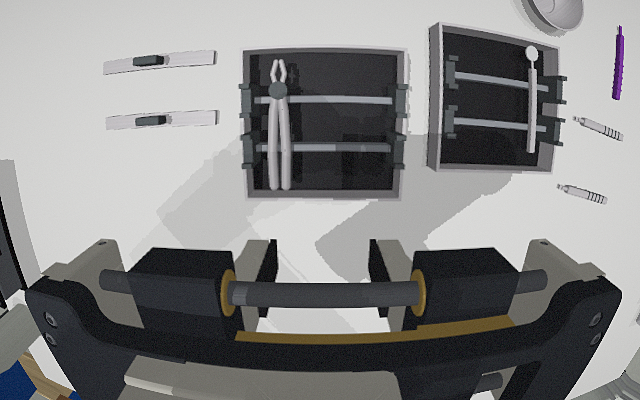

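View pics/t1.png

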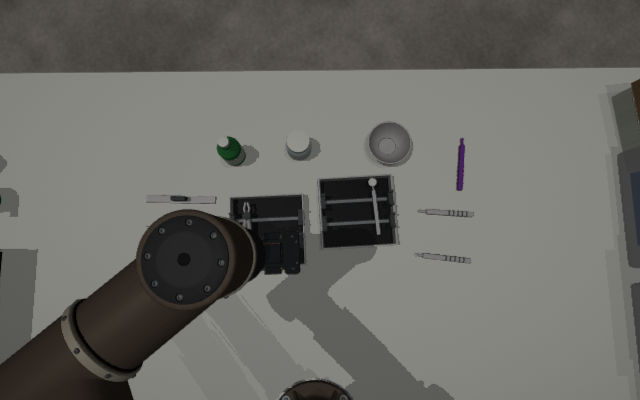

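The wrist view shows cassette_a from (243,48) to (407,198), with forceps and rails clear, and both bars on the left. I'll measure it in a zoomed crop.

```bash
python3 - <<'E'
from h import *
im=cv2.imread("pics/w1.png");crop(im,90,35,250,145,5,"w1a.png");crop(im,230,35,420,210,4,"w1b.png")
E
```

```text
(no output)
```

View pics/w1a.png

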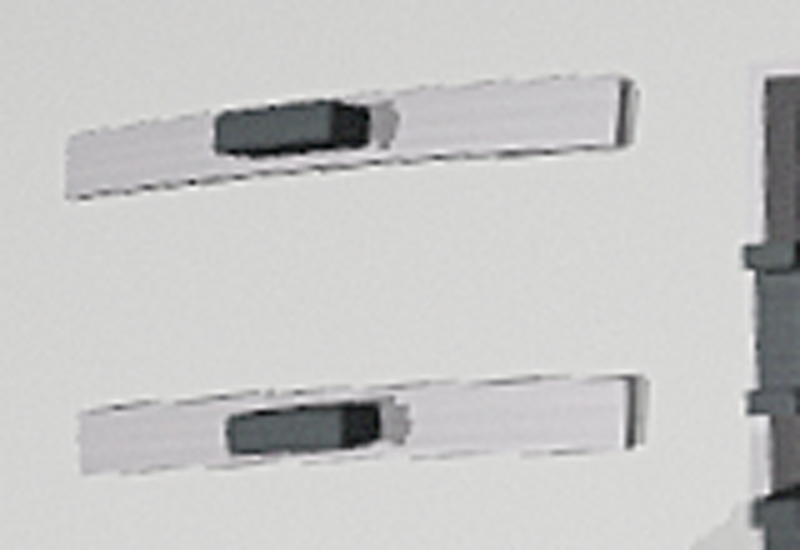

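View pics/w1b.png

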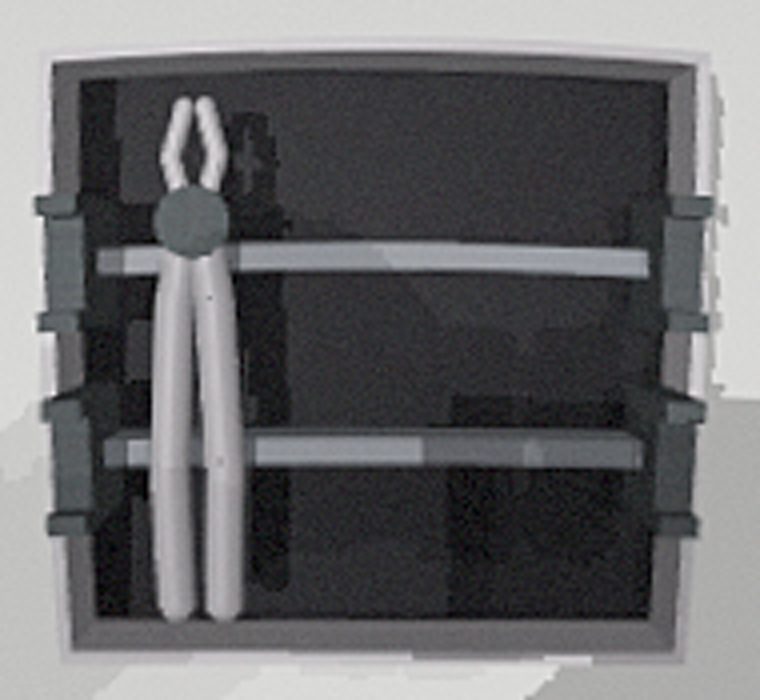

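```bash
python3 - <<'E'
from h import *
np.set_printoptions(precision=4,suppress=True)
o=np.load("pics/w1.npy",allow_pickle=True).item();s=snapshot("wrist")
W=lambda x,y,z:wplane(s,o,230+x/4,35+y/4,z)
print("rail tops ends"); 
q=[W(97,262,.03),W(648,263,.03),W(104,455,.03),W(642,455,.03)]
for p in q: print(p)
print("horns z.06")
H=[W(57,204,.06),W(62,321,.06),W(692,204,.06),W(688,321,.06),W(65,410,.06),W(68,524,.06),W(687,410,.06),W(682,524,.06)]
for p in H: print(p)
print("far post L,R",(H[0]+H[1])/2,(H[2]+H[3])/2,"near",(H[4]+H[5])/2,(H[6]+H[7])/2)
print("rim", *[W(x,y,.04) for x,y in [(45,55),(710,55),(687,661),(63,660)]])
print("forceps",W(203,610,.04),W(195,105,.035))
B=lambda x,y,z:wplane(s,o,90+x/5,35+y/5,z)
print("bar far top corners",*[B(x,y,.008) for x,y in [(68,137),(616,77),(616,148),(66,199)]])
print("bar near",*[B(x,y,.008) for x,y in [(82,412),(626,377),(626,446),(79,472)]])
print("tab tops far",*[B(x,y,.032) for x,y in [(216,115),(332,101),(334,148),(218,156)]])
print("tab tops near",*[B(x,y,.032) for x,y in [(228,417),(343,406),(342,447),(229,453)]])
E
```

```text
rail tops ends
[0.5365 0.2078 0.03  ]
[0.5424 0.0393 0.03  ]
[0.4761 0.2053 0.03  ]
[0.4823 0.037  0.03  ]
horns z.06
[0.5533 0.2131 0.06  ]
[0.5195 0.2112 0.06  ]
[0.56   0.0342 0.06  ]
[0.5262 0.0332 0.06  ]
[0.4938 0.2104 0.06  ]
[0.4601 0.21   0.06  ]
[0.5005 0.0316 0.06  ]
[0.4668 0.03   0.06  ]
far post L,R [0.5364 0.2122 0.06  ] [0.5431 0.0337 0.06  ] near [0.4769 0.2102 0.06  ] [0.4836 0.0308 0.06  ]
rim [0.6005 0.2233 0.04  ] [0.6082 0.0255 0.04  ] [0.4183 0.0182 0.04  ] [0.4113 0.218  0.04  ]
forceps [0.4294 0.1724 0.04  ] [0.5845 0.178  0.035 ]
bar far top corners [0.6111 0.4585 0.008 ] [0.6063 0.2709 0.008 ] [0.5867 0.2702 0.008 ] [0.5916 0.4589 0.008 ]
bar near [0.5248 0.4538 0.008 ] [0.5245 0.2665 0.008 ] [0.5058 0.2667 0.008 ] [0.5063 0.4565 0.008 ]
tab tops far [0.6049 0.3832 0.032 ] [0.6038 0.3447 0.032 ] [0.5908 0.3436 0.032 ] [0.5932 0.3821 0.032 ]
tab tops near [0.5202 0.3795 0.032 ] [0.521  0.3409 0.032 ] [0.51   0.3417 0.032 ] [0.5102 0.3797 0.032 ]
```

```bash
python3 -c "
from h import *
go(.495,-.27,.25,-94)"
```

```text
shift [0.0303 0.3921 0.0005] rot [1.0000e-04 0.0000e+00 1.6776e+00] rows>= 9.0
```

```bash
python3 -m pendant '[[0.03,0.392,0,0,0,1.678,0],[0.03,0.392,0,0,0,1.678,0],[0.03,0.392,0,0,0,1.678,0],[0.03,0.392,0,0,0,1.678,0],[0.03,0.392,0,0,0,1.678,0],[0.03,0.392,0,0,0,1.678,0],[0.03,0.392,0,0,0,1.678,0],[0.03,0.392,0,0,0,1.678,0],[0.03,0.392,0,0,0,1.678,0],[0.03,0.392,0,0,0,1.678,0],[0.03,0.392,0,0,0,1.678,0],[0.03,0.392,0,0,0,1.678,0]]'
python3 - <<'E'
from h import *
o=ctrl.get_obs();s=snapshot("wrist");cv2.imwrite("pics/w2.png",s["image"]);np.save("pics/w2.npy",o,allow_pickle=True)
print(o["joint_pos"])
E
```

```text
clock: 3.5
tool_pos: [0.4944, -0.2706, 0.2506]
orientation: [-180.0, -0.0, -94.0]
force: [0.3, 0.1, 0.7]
opening: 0.0441
[-8.79608190e+00  9.21526039e+00 -1.15009317e+01  5.75450107e-04
 -6.92809931e+01  4.83556696e+00]
```

View pics/w2.png

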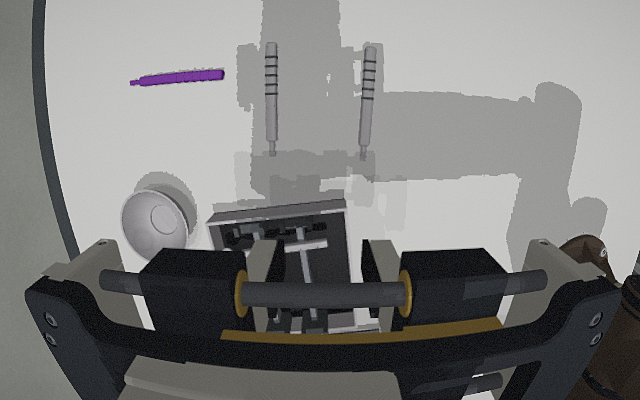

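```bash
python3 - <<'E'
from h import *
im=cv2.imread("pics/w2.png");crop(im,240,30,400,170,5,"w2a.png")
E
```

```text
(no output)
```

View pics/w2a.png

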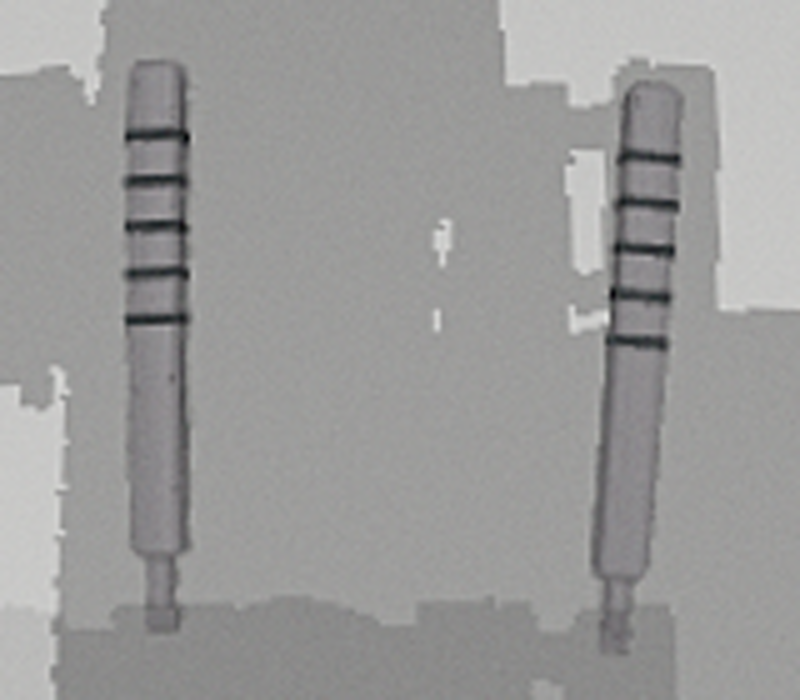

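```bash
python3 - <<'E'
from h import *
np.set_printoptions(precision=4,suppress=True)
o=np.load("pics/w2.npy",allow_pickle=True).item();s=snapshot("wrist");t=snapshot("side")
W=lambda x,y,z:wplane(s,o,240+x/5,30+y/5,z)
for n,a,b in [("far",(158,62),(160,552)),("near",(653,84),(620,577))]:
    A=W(*a,.012);B=W(*b,.010);d=B-A;print(n,A,B,np.linalg.norm(d),"ang",np.degrees(np.arctan2(d[1],d[0])),"mid",(A+B)/2)
S=lambda x,y:ray(t,260+x/4,290+y/4)
for a,b in [((160,552),(315,92)),((158,62),(367,333)),((620,577),(76,112)),((653,84),(90,360))]:
    print(tri([wproj_ray(s,o,240+a[0]/5,30+a[1]/5),S(*b)]))
go(.551,-.364,.06,-93)
E
```

```text
far [ 0.5485 -0.4386  0.012 ] [ 0.5588 -0.3106  0.01  ] 0.12839429674393998 ang 85.39132297622554 mid [ 0.5536 -0.3746  0.011 ]
near [ 0.4242 -0.4239  0.012 ] [ 0.4397 -0.2956  0.01  ] 0.12923001353137314 ang 83.1221103855999 mid [ 0.432  -0.3597  0.011 ]
(array([ 0.5596, -0.3103,  0.0068]), [0.0002715145591631437, 0.00027151455916310047])
(array([ 0.5489, -0.4393,  0.0084]), [0.00013285524662954817, 0.00013285524662949794])
(array([ 0.4404, -0.296 ,  0.0108]), [0.000676616079529136, 0.0006766160795291714])
(array([ 0.4241, -0.4239,  0.0118]), [8.105961828092303e-05, 8.105961828089944e-05])
shift [ 0.089  -0.0631  0.1906] rot [-0.0001 -0.     -0.0184] rows>= 3.5
```

```bash
python3 -c "
from h import *
go(.5544,-.3646,.004,-94.6)"
```

```text
shift [ 0.0893 -0.0665  0.2466] rot [-0.0001 -0.      0.0095] rows>= 4.3
```

```bash
python3 -m pendant '[[0.089,-0.066,0.12,0,0,0.01,0],[0.089,-0.066,0.12,0,0,0.01,0],[0.089,-0.066,0.12,0,0,0.01,0],[0.089,-0.066,0.18,0,0,0.01,0],[0.089,-0.066,0.22,0,0,0.01,0],[0.089,-0.066,0.235,0,0,0.01,0],[0.089,-0.066,0.246,0,0,0.01,0],[0.089,-0.066,0.246,0,0,0.01,0],[0.089,-0.066,0.246,0,0,0.01,-1],[0.089,-0.066,0.246,0,0,0.01,-1],[0.089,-0.066,0.246,0,0,0.01,-1],[0.089,-0.066,0.246,0,0,0.01,-1]]'
```

```text
clock: 5.15
tool_pos: [0.554, -0.3645, 0.0051]
orientation: [-180.0, -0.0, -94.7]
force: [-0.7, -0.0, 2.7]
opening: 0.0139
```

```bash
python3 -c "
from h import *
go(.5119,.070,.16,2.1)"
```

```text
shift [-0.4296  0.0773 -0.1551] rot [-3.0000e-04 -8.0000e-04 -1.6893e+00] rows>= 9.0
```

```bash
python3 -m pendant '[[0,0,-0.06,0,0,0,-1],[0,0,-0.12,0,0,0,-1],[-0.43,0.077,-0.155,0,0,-1.689,-1],[-0.43,0.077,-0.155,0,0,-1.689,-1],[-0.43,0.077,-0.155,0,0,-1.689,-1],[-0.43,0.077,-0.155,0,0,-1.689,-1],[-0.43,0.077,-0.155,0,0,-1.689,-1],[-0.43,0.077,-0.155,0,0,-1.689,-1],[-0.43,0.077,-0.155,0,0,-1.689,-1],[-0.43,0.077,-0.155,0,0,-1.689,-1],[-0.43,0.077,-0.155,0,0,-1.689,-1],[-0.43,0.077,-0.155,0,0,-1.689,-1]]'
python3 - <<'E'
from h import *
o=ctrl.get_obs();s=snapshot("wrist");cv2.imwrite("pics/w3.png",s["image"]);np.save("pics/w3.npy",o,allow_pickle=True)
s=snapshot("side");cv2.imwrite("pics/s3.png",s["image"])
go(.5119,.070,.035,2.1)
E
```

```text
clock: 6.65
tool_pos: [0.512, 0.0707, 0.1595]
orientation: [-180.0, 0.0, 2.0]
force: [-0.2, 0.3, -0.4]
opening: 0.0135
shift [-1.000e-04  2.000e-04  1.245e-01] rot [ 0.      0.0002 -0.0051] rows>= 2.0
```

View pics/w3.png

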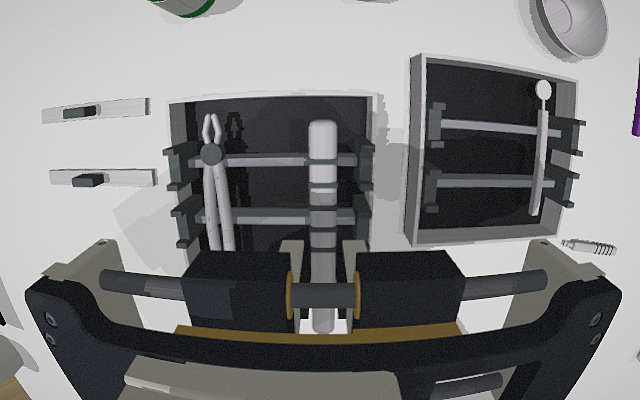

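View pics/s3.png

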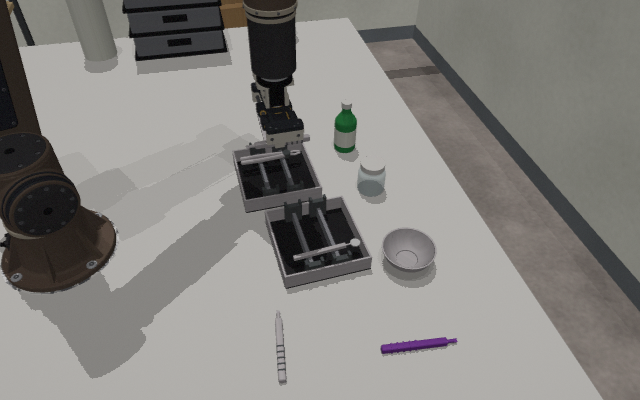

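The elevator is held straight and lined up over the open part of cassette_a, at wrist pixels (322,120) to (322,330). Lowering it now.

```bash
python3 -m pendant '[[0,0,0.06,0,0,0,-1],[0,0,0.1,0,0,0,-1],[0,0,0.115,0,0,0,-1],[0,0,0.122,0,0,0,-1],[0,0,0.1245,0,0,0,-1],[0,0,0.1245,0,0,0,-1],[0,0,0.1245,0,0,0,-0.32],[0,0,0.1245,0,0,0,-0.32],[0,0,0.1245,0,0,0,-0.32],[0,0,0.06,0,0,0,-0.32],[0,0,0,0,0,0,-0.32],[0,0,-0.06,0,0,0,-0.32]]'
python3 - <<'E'
from h import *
o=ctrl.get_obs();s=snapshot("wrist");cv2.imwrite("pics/w4.png",s["image"]);np.save("pics/w4.npy",o,allow_pickle=True)
go(.495,-.27,.22,-97)
E
```

```text
clock: 8.25
tool_pos: [0.5119, 0.0703, 0.2218]
orientation: [-180.0, -0.0, 2.1]
force: [0.4, 0.3, -0.6]
opening: 0.0299
shift [-0.0338  0.34    0.0093] rot [-0.0121 -0.0067  1.7307] rows>= 9.3
```

View pics/w4.png

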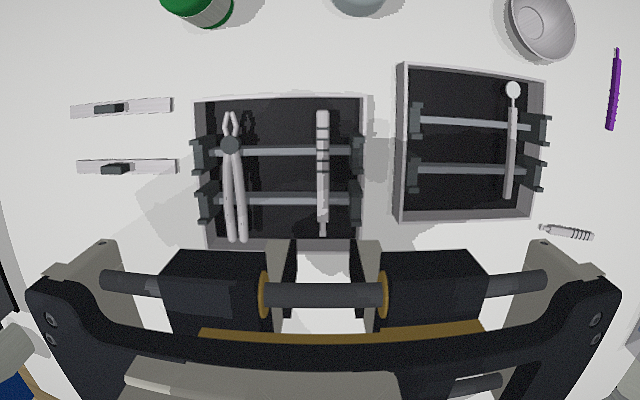

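The first elevator lies across both rails at (322,112) to (322,235). Next is the near elevator, with a fresh look from above.

```bash
python3 -m pendant '[[-0.05,0.34,0,0,0,1.731,0],[-0.05,0.34,0,0,0,1.731,0],[-0.05,0.34,0,0,0,1.731,0],[-0.05,0.34,0,0,0,1.731,0],[-0.05,0.34,0,0,0,1.731,0],[-0.05,0.34,0,0,0,1.731,0],[-0.05,0.34,0,0,0,1.731,0],[-0.05,0.34,0,0,0,1.731,0],[-0.05,0.34,0,0,0,1.731,0],[-0.05,0.34,0,0,0,1.731,0],[-0.05,0.34,0,0,0,1.731,0]]'
python3 - <<'E'
from h import *
o=ctrl.get_obs();s=snapshot("wrist");cv2.imwrite("pics/w5.png",s["image"]);np.save("pics/w5.npy",o,allow_pickle=True)
crop(s["image"],220,0,420,200,4,"w5a.png")
E
```

```text
clock: 9.68
tool_pos: [0.4744, -0.2711, 0.2195]
orientation: [180.0, 0.0, -97.1]
force: [-0.0, 0.6, 0.1]
opening: 0.0438
```

View pics/w5a.png

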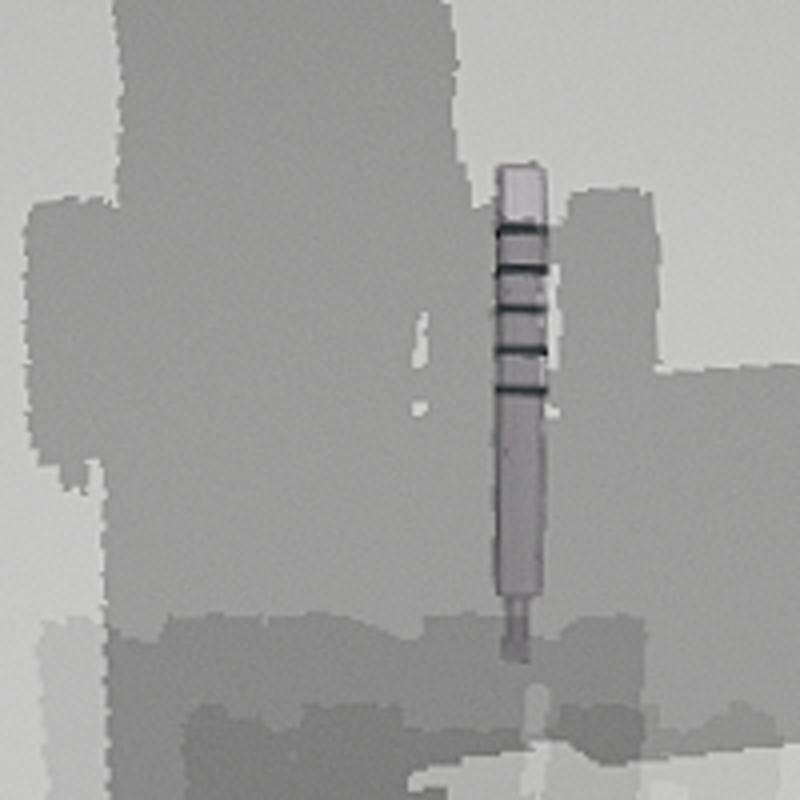

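```bash
python3 - <<'E'
from h import *
np.set_printoptions(precision=4,suppress=True)
o=np.load("pics/w5.npy",allow_pickle=True).item();s=snapshot("wrist")
W=lambda x,y,z:wplane(s,o,220+x/4,y/4,z)
A=W(522,165,.012);B=W(519,594,.010);d=B-A;u=d/np.linalg.norm(d);ang=np.degrees(np.arctan2(d[1],d[0]));m=(A+B)/2
print(A,B,np.linalg.norm(d),ang,m)
g=m+.01*u;print(g);go(g[0],g[1],.005,ang-180)
E
```

```text
[ 0.4239 -0.4239  0.012 ] [ 0.4395 -0.296   0.01  ] 0.12884300878751315 83.06385435725907 [ 0.4317 -0.3599  0.011 ]
[ 0.4329 -0.35    0.0108]
shift [0.0833 0.0316 0.2145] rot [ 0.0001 -0.     -0.0017] rows>= 3.7
```

Unmoved. The position agrees with the first measurement to under 1 mm.

```bash
python3 -m pendant '[[0.083,0.0315,0.1,0,0,0,0],[0.083,0.0315,0.1,0,0,0,0],[0.083,0.0315,0.1,0,0,0,0],[0.083,0.0315,0.15,0,0,0,0],[0.083,0.0315,0.19,0,0,0,0],[0.083,0.0315,0.205,0,0,0,0],[0.083,0.0315,0.2145,0,0,0,0],[0.083,0.0315,0.2145,0,0,0,0],[0.083,0.0315,0.2145,0,0,0,-1],[0.083,0.0315,0.2145,0,0,0,-1],[0.083,0.0315,0.2145,0,0,0,-1],[0.083,0.0315,0.2145,0,0,0,-1]]'
python3 -c "
from h import *
go(.5101,.120,.16,2.1)"
```

```text
clock: 11.28
tool_pos: [0.4331, -0.3497, 0.0055]
orientation: [-180.0, -0.0, -97.1]
force: [-1.4, 1.2, 2.6]
opening: 0.0133
shift [-0.4756 -0.0184 -0.1546] rot [-2.0000e-04 -5.0000e-04 -1.7314e+00] rows>= 9.3
```

```bash
python3 -m pendant '[[0,0,-0.06,0,0,0,-1],[0,0,-0.12,0,0,0,-1],[-0.4755,-0.0185,-0.155,0,0,-1.731,-1],[-0.4755,-0.0185,-0.155,0,0,-1.731,-1],[-0.4755,-0.0185,-0.155,0,0,-1.731,-1],[-0.4755,-0.0185,-0.155,0,0,-1.731,-1],[-0.4755,-0.0185,-0.155,0,0,-1.731,-1],[-0.4755,-0.0185,-0.155,0,0,-1.731,-1],[-0.4755,-0.0185,-0.155,0,0,-1.731,-1],[-0.4755,-0.0185,-0.155,0,0,-1.731,-1],[-0.4755,-0.0185,-0.155,0,0,-1.731,-1],[-0.4755,-0.0185,-0.155,0,0,-1.731,-1]]'
python3 -m pendant '[[0,0,0,0,0,0,-1],[0,0,0,0,0,0,-1]]'
python3 - <<'E'
from h import *
o=ctrl.get_obs();s=snapshot("wrist");cv2.imwrite("pics/w6.png",s["image"])
go(.5101,.120,.0355,2.1)
E
```

```text
clock: 12.78
tool_pos: [0.5099, 0.1207, 0.1598]
orientation: [180.0, 0.0, 2.3]
force: [-0.4, -0.7, -0.2]
opening: 0.0136
clock: 13.02
tool_pos: [0.5101, 0.1198, 0.16]
orientation: [180.0, 0.0, 2.0]
force: [-0.5, -1.3, -0.2]
opening: 0.0132
shift [-0.     -0.0002  0.1246] rot [-0.     -0.     -0.0017] rows>= 2.0
```

View pics/w6.png

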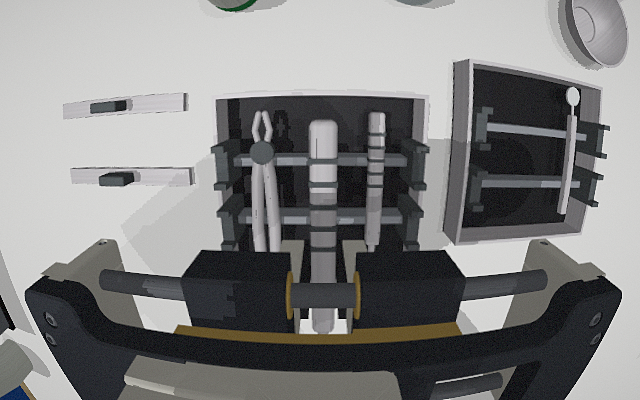

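The held elevator at (322,225) sits between the forceps and the first elevator, with clear gaps on both sides.

```bash
python3 -m pendant '[[0,0,0.06,0,0,0,-1],[0,0,0.1,0,0,0,-1],[0,0,0.115,0,0,0,-1],[0,0,0.122,0,0,0,-1],[0,0,0.1245,0,0,0,-1],[0,0,0.1245,0,0,0,-1],[0,0,0.1245,0,0,0,-0.4],[0,0,0.1245,0,0,0,-0.4],[0,0,0.1245,0,0,0,-0.4],[0,0,0.06,0,0,0,-0.4],[0,0,0,0,0,0,-0.4],[0,0,-0.06,0,0,0,-0.4]]'
python3 - <<'E'
from h import *
go(.45,.30,.22,92)
go(.45,.30,.22,-88)
print(ctrl.get_obs()["joint_pos"])
E
```

```text
clock: 14.58
tool_pos: [0.5099, 0.1198, 0.2223]
orientation: [-180.0, -0.0, 2.1]
force: [0.9, 0.8, -0.9]
opening: 0.0261
shift [-0.0534 -0.1823  0.0023] rot [ 2.0000e-04 -4.0000e-04 -1.5695e+00] rows>= 8.4
shift [-0.0534 -0.1823  0.0023] rot [-4.0000e-04 -2.0000e-04  1.5721e+00] rows>= 8.4
[ 3.46996057e+01  6.42029099e+00 -1.86293647e+01  4.84679870e-03
 -6.49277364e+01  5.73741715e+01]
```

```bash
python3 -c "
from h import *
go(.55,.46,.22,-90)"
```

```text
shift [ 0.0524 -0.3386  0.0024] rot [-4.000e-04 -2.000e-04  1.607e+00] rows>= 8.6
```

```bash
python3 -m pendant '[[0.0525,-0.3385,0,0,0,1.607,-0.2],[0.0525,-0.3385,0,0,0,1.607,-0.2],[0.0525,-0.3385,0,0,0,1.607,-0.2],[0.0525,-0.3385,0,0,0,1.607,-0.2],[0.0525,-0.3385,0,0,0,1.607,-0.2],[0.0525,-0.3385,0,0,0,1.607,-0.2],[0.0525,-0.3385,0,0,0,1.607,-0.2],[0.0525,-0.3385,0,0,0,1.607,-0.2],[0.0525,-0.3385,0,0,0,1.607,-0.2],[0.0525,-0.3385,0,0,0,1.607,-0.2],[0.0525,-0.3385,0,0,0,1.607,-0.2]]'
python3 - <<'E'
from h import *
o=ctrl.get_obs();s=snapshot("wrist");cv2.imwrite("pics/w7.png",s["image"]);np.save("pics/w7.npy",o,allow_pickle=True)
crop(s["image"],215,60,425,240,4,"w7a.png")
E
```

```text
clock: 15.95
tool_pos: [0.5503, 0.46, 0.22]
orientation: [180.0, -0.0, -89.9]
force: [-0.2, -0.4, 0.6]
opening: 0.0348
```

View pics/w7.png

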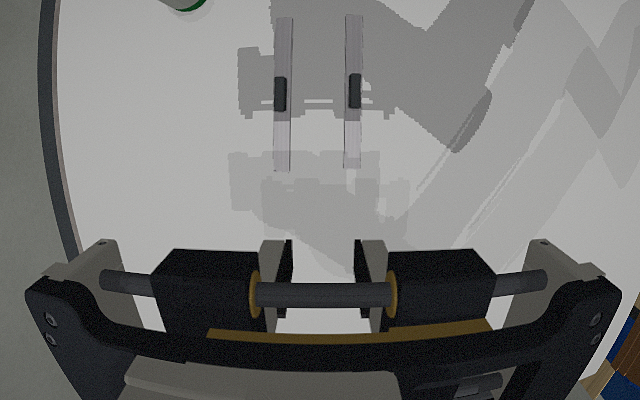

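View pics/w7a.png

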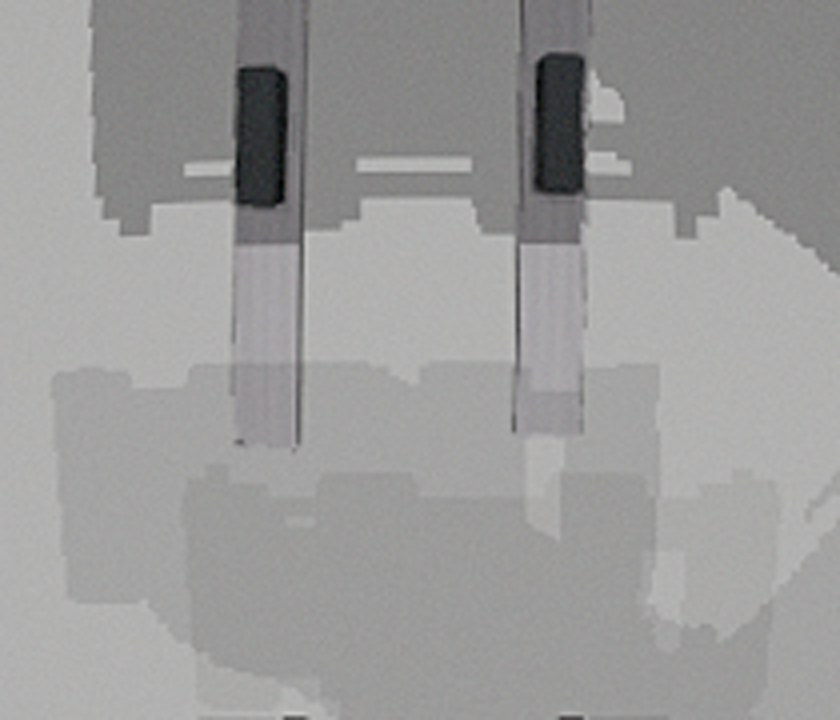

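```bash
python3 - <<'E'
from h import *
im=cv2.imread("pics/w7.png");crop(im,255,5,375,125,6,"w7b.png")
E
```

```text
(no output)
```

View pics/w7b.png

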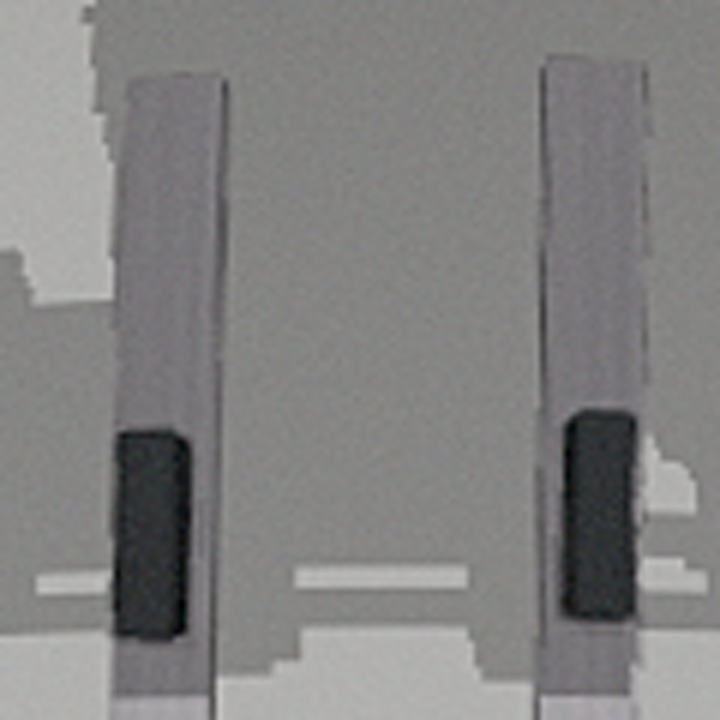

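```bash
python3 - <<'E'
from h import *
np.set_printoptions(precision=4,suppress=True)
o=np.load("pics/w7.npy",allow_pickle=True).item();s=snapshot("wrist")
o1=np.load("pics/w1.npy",allow_pickle=True).item()
b=lambda x,y:(255+x/6,5+y/6); a=lambda x,y:(215+x/4,60+y/4)
W=lambda uv,z:wplane(s,o,*uv,z)
# bar top faces z .008
for n,c in [("far",[b(128,75),b(222,75),a(297,443),a(235,443)]),("near",[b(545,60),b(640,60),a(583,433),a(517,433)])]:
    P=np.array([W(q,.008) for q in c]); e1=P[:2].mean(0);e2=P[2:].mean(0);d=e2-e1
    print(n,P[:,:2].tolist(),"mid",(e1+e2)/2,"len",np.linalg.norm(d),"ang",np.degrees(np.arctan2(d[1],d[0])))
# tab tops centre z .032 (top face edges)
for n,c in [("far tab",[(118,434),(188,434),(186,634),(116,634)]),("near tab",[(568,412),(635,412),(632,616),(565,616)])]:
    P=np.array([W(b(*q),.032) for q in c]);print(n,P[:,:2].tolist(),P.mean(0))
# height from two wrist views: tab top mid-edge
q1=lambda x,y:wproj_ray(s,o1,90+x/5,35+y/5)
for n,c7,c1 in [("far tab corner -y",(118,434),(332,101)),("far +y +x",(116,634),(216,115)),("near -y+x",(568,412),(343,406)),("near +y+x",(565,616),(228,417))]:
    print(n,tri([wproj_ray(s,o,*b(*c7)),q1(*c1)]))
E
```

```text
far [[0.6065288692087318, 0.27006995960737], [0.5878572907251329, 0.2709566012518795], [0.5923418211437653, 0.45901237310695303], [0.6116692697494582, 0.45890396766129504]] mid [0.5996 0.3647 0.008 ] len 0.18850632979811696 ang 88.53711054751247
near [[0.5245219191393082, 0.2678655108459817], [0.5057498144719158, 0.2670489117461963], [0.5044727607997284, 0.45556700378220366], [0.5248286222189489, 0.4557605210708819]] mid [0.5149 0.3616 0.008 ] len 0.1882071764930557 ang 90.1477017407493
far tab [[0.604470287901919, 0.34680395605611947], [0.5914693525682301, 0.34723369009182004], [0.5921161754631267, 0.3847812615821164], [0.6052428079632113, 0.3844735323977209]] [0.5983 0.3658 0.032 ]
near tab [[0.5219387615560205, 0.3431810281628205], [0.5095975185975692, 0.34279741386768503], [0.5096825956144466, 0.38115663198490307], [0.5221287726006069, 0.3814445493240869]] [0.5158 0.3621 0.032 ]
far tab corner -y (array([0.604 , 0.3467, 0.0302]), [0.000747266402450002, 0.0007472664024500067])
far +y +x (array([0.6047, 0.3845, 0.0317]), [0.0006044056724144646, 0.000604405672414617])
near -y+x (array([0.5208, 0.343 , 0.0298]), [0.0009067743473332157, 0.0009067743473333689])
near +y+x (array([0.5206, 0.3816, 0.0301]), [0.0014049123805497, 0.0014049123805497477])
```

```bash
python3 -c "
from h import *
go(.5992,.365,.012,-91.4)"
```

```text
shift [ 0.0951 -0.0487  0.208 ] rot [ 0.0001 -0.      0.0259] rows>= 3.7
```

```bash
python3 -m pendant '[[0.095,-0.049,0.1,0,0,0.026,-0.2],[0.095,-0.049,0.1,0,0,0.026,-0.2],[0.095,-0.049,0.1,0,0,0.026,-0.2],[0.095,-0.049,0.15,0,0,0.026,-0.2],[0.095,-0.049,0.185,0,0,0.026,-0.2],[0.095,-0.049,0.2,0,0,0.026,-0.2],[0.095,-0.049,0.208,0,0,0.026,-0.2],[0.095,-0.049,0.208,0,0,0.026,-0.2],[0.095,-0.049,0.208,0,0,0.026,-1],[0.095,-0.049,0.208,0,0,0.026,-1],[0.095,-0.049,0.208,0,0,0.026,-1],[0.095,-0.049,0.208,0,0,0.026,-1]]'
python3 -c "
from h import *
go(.5396,.1233,.15,-87.9)"
```

```text
clock: 17.55
tool_pos: [0.5996, 0.3654, 0.0128]
orientation: [-180.0, 0.0, -91.5]
force: [-0.7, -0.1, 3.4]
opening: 0.012
shift [ 0.2435  0.0537 -0.1374] rot [-0.0007  0.0005 -0.0624] rows>= 4.6
```

```bash
python3 -m pendant '[[0,0,-0.06,0,0,0,-1],[0,0,-0.12,0,0,0,-1],[0.243,0.0537,-0.137,0,0,-0.0624,-1],[0.243,0.0537,-0.137,0,0,-0.0624,-1],[0.243,0.0537,-0.137,0,0,-0.0624,-1],[0.243,0.0537,-0.137,0,0,-0.0624,-1],[0.243,0.0537,-0.137,0,0,-0.0624,-1],[0.243,0.0537,-0.137,0,0,-0.0624,-1],[0.243,0.0537,-0.137,0,0,-0.0624,-1],[0.243,0.0537,-0.137,0,0,-0.0624,-1]]'
python3 - <<'E'
from h import *
o=ctrl.get_obs();s=snapshot("wrist");cv2.imwrite("pics/w8.png",s["image"]);np.save("pics/w8.npy",o,allow_pickle=True)
s=snapshot("side");crop(s["image"],200,80,360,230,4,"s8.png")
go(.5396,.1238,.0628,-87.9)
E
```

```text
clock: 18.8
tool_pos: [0.5395, 0.1245, 0.1487]
orientation: [180.0, -0.0, -87.8]
force: [0.9, 0.2, -1.4]
opening: 0.0117
shift [ 0.0005 -0.0002  0.0859] rot [ 0.0006 -0.0003  0.0007] rows>= 1.4
```

View pics/w8.png

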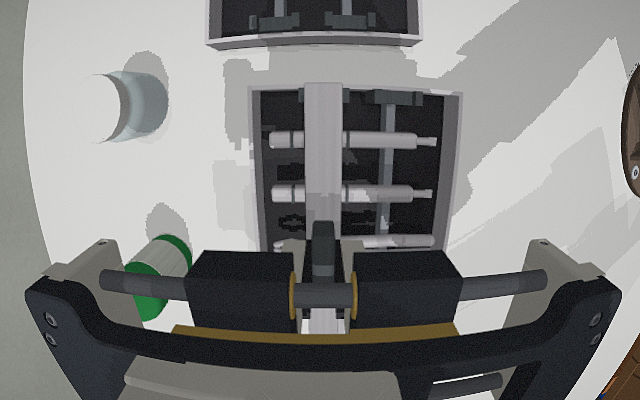

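View pics/s8.png

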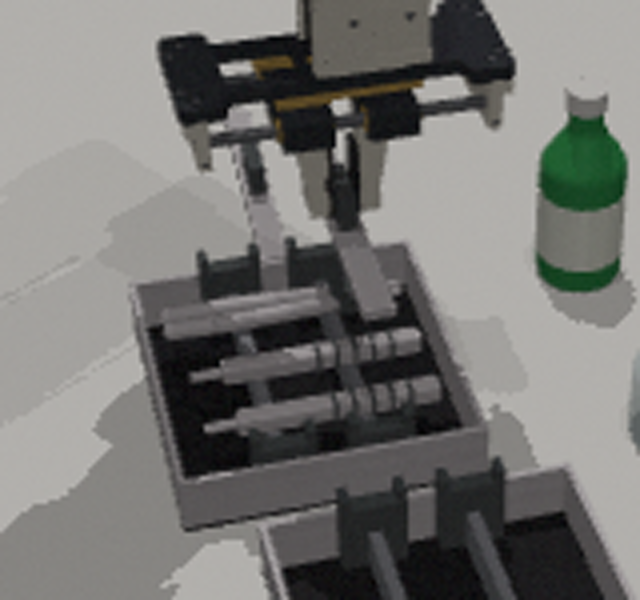

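```bash
python3 - <<'E'
from h import *
np.set_printoptions(precision=4,suppress=True)
o=np.load("pics/w8.npy",allow_pickle=True).item();s=snapshot("wrist")
im=cv2.imread("pics/w8.png");crop(im,230,70,480,260,3,"w8a.png")
t=snapshot("top");print("bottle",onplane(t,222,141,.15))
print(wplane(s,o,306,83,.144),wplane(s,o,342,83,.144))
E
```

```text
bottle [0.72   0.2186 0.15  ]
[0.5524 0.0305 0.144 ] [0.5338 0.0298 0.144 ]
```

View pics/w8a.png

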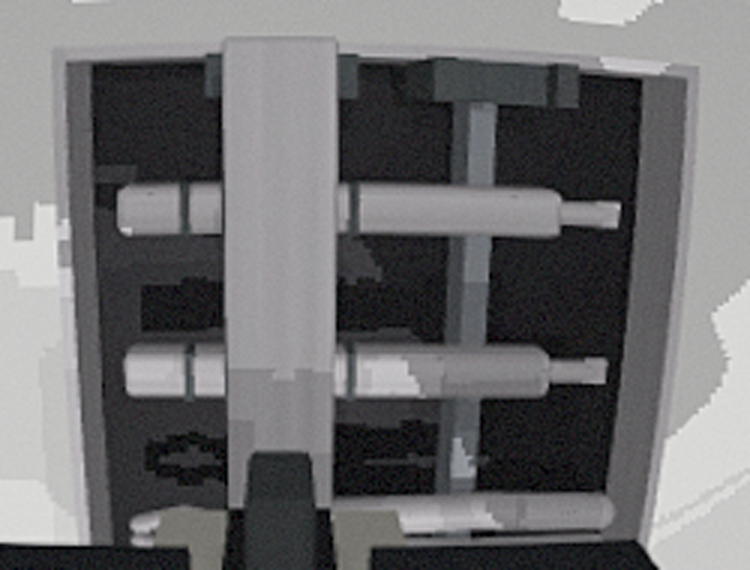

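The bar end measures (0.543, 0.030), which is right for the post at (0.543, 0.034). Lowering it.

```bash
python3 -m pendant '[[0,0,0.04,0,0,0,-1],[0,0,0.06,0,0,0,-1],[0,0,0.07,0,0,0,-1],[0,0,0.078,0,0,0,-1],[0,0,0.083,0,0,0,-1],[0,0,0.086,0,0,0,-1],[0,0,0.086,0,0,0,-1]]'
python3 - <<'E'
from h import *
s=snapshot("side");crop(s["image"],200,80,360,230,4,"s9.png")
E
```

```text
clock: 19.88
tool_pos: [0.5395, 0.1236, 0.0632]
orientation: [-180.0, 0.0, -87.9]
force: [-0.2, 1.2, -1.0]
opening: 0.0116
```

View pics/s9.png

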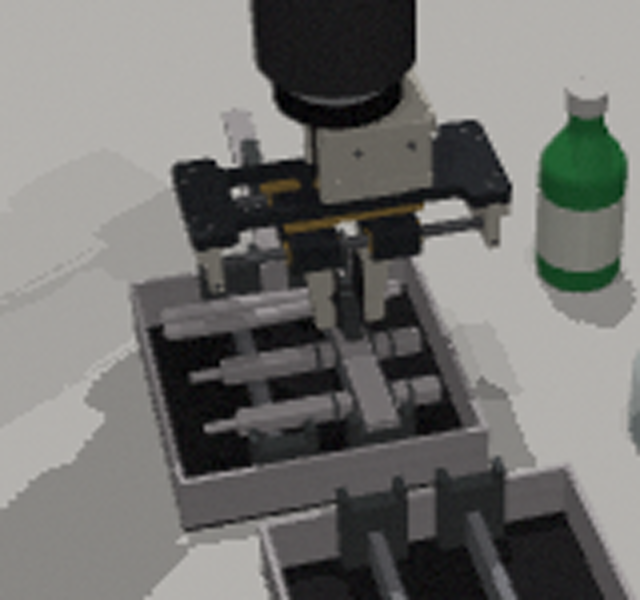

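```bash
python3 -m pendant '[[0,0,0.001,0,0,0,-1],[0,0,0.001,0,0,0,-1],[0,0,0.001,0,0,0,-0.4],[0,0,0.001,0,0,0,-0.4],[0,0,0.001,0,0,0,-0.4],[0,0,-0.05,0,0,0,-0.4],[0,0,-0.1,0,0,0,-0.4],[0,0,-0.15,0,0,0,-0.4],[0,0,-0.15,0,0,0,-0.4]]'
python3 - <<'E'
from h import *
o=ctrl.get_obs()
go(.515,.46,.21,-90)
E
```

```text
clock: 21.05
tool_pos: [0.5416, 0.1245, 0.2176]
orientation: [-179.6, 0.2, -87.9]
force: [0.5, -0.0, 0.1]
opening: 0.0264
shift [-0.3362  0.0142  0.0086] rot [-0.0074  0.0033  0.0369] rows>= 5.4
```

```bash
python3 -m pendant '[[-0.238,0.017,0,-0.007,0.003,0.037,-0.2],[-0.238,0.017,0,-0.007,0.003,0.037,-0.2],[-0.238,0.017,0,-0.007,0.003,0.037,-0.2],[-0.238,0.017,0,-0.007,0.003,0.037,-0.2],[-0.238,0.017,0,-0.007,0.003,0.037,-0.2],[-0.238,0.017,0,-0.007,0.003,0.037,-0.2],[-0.238,0.017,0,-0.007,0.003,0.037,-0.2]]'
python3 - <<'E'
from h import *
o=ctrl.get_obs();s=snapshot("wrist");cv2.imwrite("pics/w10.png",s["image"]);np.save("pics/w10.npy",o,allow_pickle=True)
go(.5153,.3618,.0125,-89.9)
E
```

```text
clock: 21.92
tool_pos: [0.5138, 0.3597, 0.2129]
orientation: [179.6, -0.2, -90.1]
force: [0.0, -0.1, -0.3]
opening: 0.0347
shift [-0.0027 -0.0027  0.2006] rot [ 0.007  -0.0032 -0.0036] rows>= 3.2
```

View pics/w10.png

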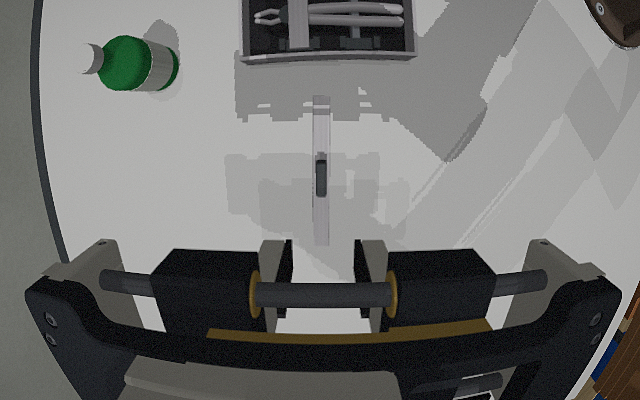

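```bash
python3 -m pendant '[[-0.0025,-0.0025,0.06,0.007,-0.003,-0.003,-0.2],[-0.0025,-0.0025,0.12,0.007,-0.003,-0.003,-0.2],[-0.0025,-0.0025,0.16,0.007,-0.003,-0.003,-0.2],[-0.0025,-0.0025,0.18,0.007,-0.003,-0.003,-0.2],[-0.0025,-0.0025,0.193,0.007,-0.003,-0.003,-0.2],[-0.0025,-0.0025,0.2005,0.007,-0.003,-0.003,-0.2],[-0.0025,-0.0025,0.2005,0.007,-0.003,-0.003,-0.2],[-0.0025,-0.0025,0.2005,0.007,-0.003,-0.003,-1],[-0.0025,-0.0025,0.2005,0.007,-0.003,-0.003,-1],[-0.0025,-0.0025,0.2005,0.007,-0.003,-0.003,-1],[-0.0025,-0.0025,0.2005,0.007,-0.003,-0.003,-1]]'
python3 -c "
from h import *
print(ctrl.get_obs()['orientation'])
go(.480,.1215,.15,-87.9)"
```

```text
clock: 23.35
tool_pos: [0.515, 0.3629, 0.013]
orientation: [-180.0, 0.0, -89.8]
force: [-1.5, -0.6, 3.6]
opening: 0.0115
[-1.79970494e+02  1.97847050e-02 -8.98482669e+01]
shift [ 0.2413  0.0355 -0.1371] rot [-0.0005  0.0003 -0.034 ] rows>= 4.5
```

```bash
python3 -m pendant '[[0,0,-0.06,0,0,0,-1],[0,0,-0.12,0,0,0,-1],[0.2403,0.0355,-0.137,0,0,-0.034,-1],[0.2403,0.0355,-0.137,0,0,-0.034,-1],[0.2403,0.0355,-0.137,0,0,-0.034,-1],[0.2403,0.0355,-0.137,0,0,-0.034,-1],[0.2403,0.0355,-0.137,0,0,-0.034,-1],[0.2403,0.0355,-0.137,0,0,-0.034,-1],[0.2403,0.0355,-0.137,0,0,-0.034,-1],[0.2403,0.0355,-0.137,0,0,-0.034,-1]]'
python3 - <<'E'
from h import *
o=ctrl.get_obs();s=snapshot("wrist");cv2.imwrite("pics/w11.png",s["image"]);np.save("pics/w11.npy",o,allow_pickle=True)
crop(s["image"],190,60,460,260,2.9,"w11a.png")
go(.480,.1225,.063,-87.9)
E
```

```text
clock: 24.6
tool_pos: [0.48, 0.1231, 0.1492]
orientation: [180.0, -0.0, -87.9]
force: [-0.4, 0.5, -0.8]
opening: 0.0118
shift [ 0.0005 -0.0001  0.0862] rot [ 0.0005 -0.0004  0.0009] rows>= 1.4
```

View pics/w11a.png

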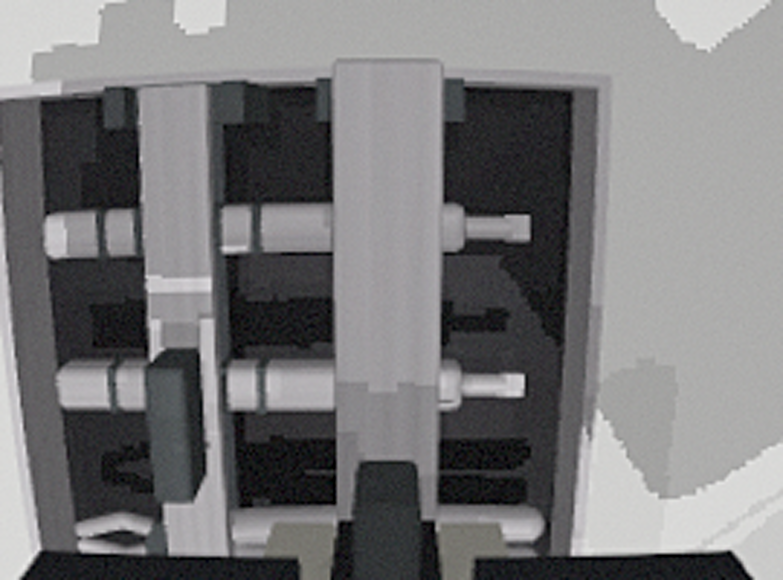

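The far bar sits between its horns, and the near bar is lined up with the near post.

```bash
python3 -m pendant '[[0,0,0.04,0,0,0,-1],[0,0,0.06,0,0,0,-1],[0,0,0.07,0,0,0,-1],[0,0,0.078,0,0,0,-1],[0,0,0.083,0,0,0,-1],[0,0,0.086,0,0,0,-1],[0,0,0.087,0,0,0,-1],[0,0,0.087,0,0,0,-1],[0,0,0.087,0,0,0,-0.5],[0,0,0.087,0,0,0,-0.5],[0,0,0.087,0,0,0,-0.5]]'
python3 -m pendant '[[0,0,-0.05,0,0,0,-0.5],[0,0,-0.1,0,0,0,-0.5],[-0.1,0,-0.18,0,0,0,-0.5],[-0.1,0,-0.18,0,0,0,-0.5],[-0.1,0,-0.18,0,0,0,-0.5],[-0.1,0,-0.18,0,0,0,-0.5],[-0.1,0,-0.18,0,0,0,-0.5]]'
python3 - <<'E'
from h import *
o=ctrl.get_obs();s=snapshot("wrist");cv2.imwrite("pics/w12.png",s["image"]);np.save("pics/w12.npy",o,allow_pickle=True)
crop(s["image"],210,30,430,220,3.6,"w12a.png")
s=snapshot("side");crop(s["image"],210,110,370,230,5,"s12.png")
E
```

```text
clock: 26.02
tool_pos: [0.4801, 0.1224, 0.0627]
orientation: [-180.0, 0.0, -87.9]
force: [-0.3, -0.6, -0.3]
opening: 0.0217
clock: 26.9
tool_pos: [0.4757, 0.2212, 0.2414]
orientation: [179.9, -0.1, -88.0]
force: [0.7, 0.5, -0.2]
opening: 0.0215
```

View pics/w12a.png

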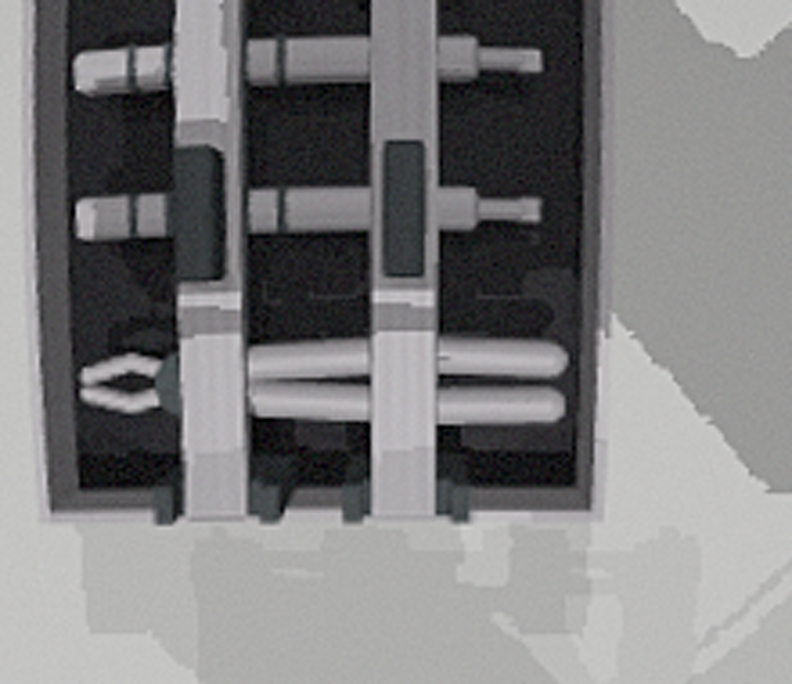

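View pics/s12.png

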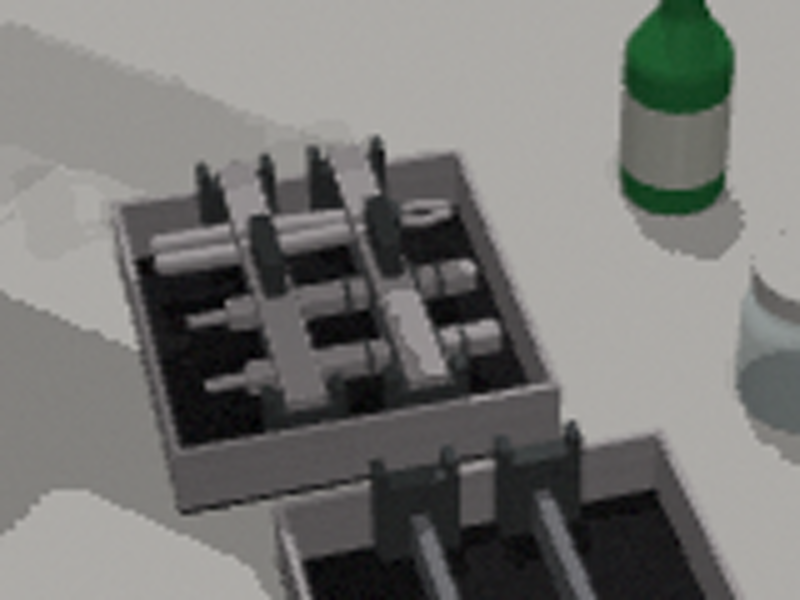

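```bash
python3 - <<'E'
from h import *
s=snapshot("top");cv2.imwrite("pics/t12.png",s["image"])
im=cv2.imread("pics/w12.png");crop(im,230,0,400,60,4.5,"w12b.png")
crop(im,230,140,400,200,4.5,"w12c.png")
E
```

```text
(no output)
```

View pics/w12b.png

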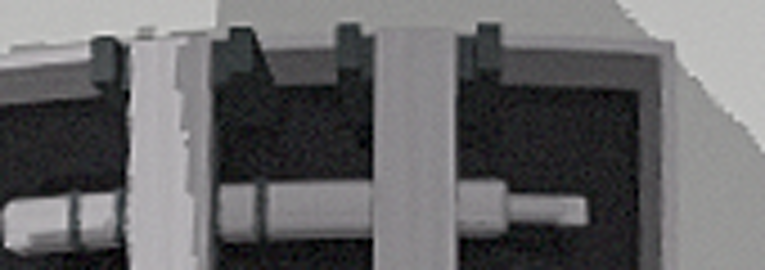

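View pics/w12c.png

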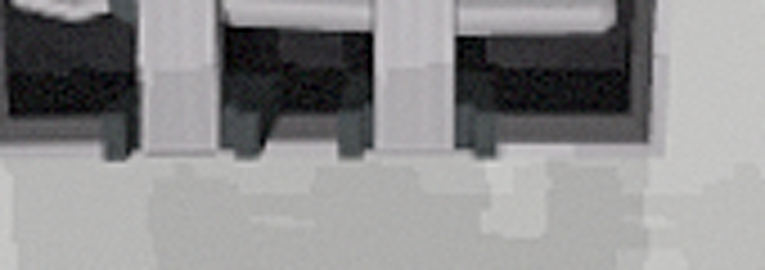

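View pics/t12.png

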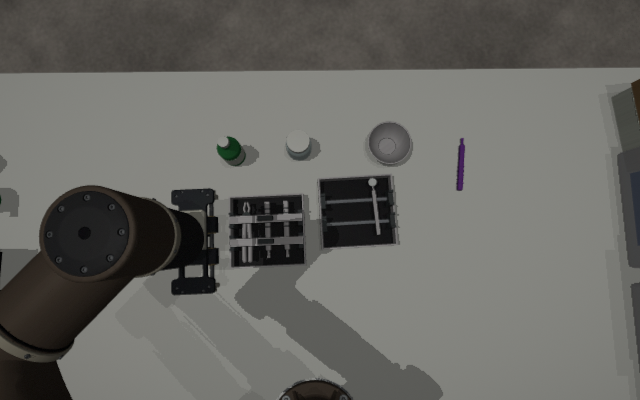

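```bash
python3 - <<'E'
from h import *
np.set_printoptions(precision=4,suppress=True)
o=np.load("pics/w12.npy",allow_pickle=True).item();s=snapshot("wrist")
b=lambda x,y:wplane(s,o,230+x/4.5,y/4.5,.058);c=lambda x,y:wplane(s,o,230+x/4.5,140+y/4.5,.058)
for n,p,q in [("far bar",b(171,38),c(180,152)),("near bar",b(416,27),c(413,151))]: print(n,p,q,(p+q)/2,np.linalg.norm(p-q))
b=lambda x,y:wplane(s,o,230+x/4.5,y/4.5,.06);c=lambda x,y:wplane(s,o,230+x/4.5,140+y/4.5,.06)
for n,l in [("far horns outer",[b(105,40),b(233,28),c(116,158),c(248,156)]),("near",[b(350,25),b(488,25),c(352,157),c(484,157)])]: print(n,*l,np.mean(l,0))
E
```

```text
far bar [0.5433 0.0296 0.058 ] [0.5367 0.2189 0.058 ] [0.54   0.1242 0.058 ] 0.18944480316966733
near bar [0.4836 0.0267 0.058 ] [0.4775 0.2168 0.058 ] [0.4805 0.1218 0.058 ] 0.19022183340121174
far horns outer [0.5594 0.0299 0.06  ] [0.5278 0.0279 0.06  ] [0.553  0.2204 0.06  ] [0.519 0.219 0.06 ] [0.5398 0.1243 0.06  ]
near [0.4994 0.0272 0.06  ] [0.4663 0.026  0.06  ] [0.4927 0.2184 0.06  ] [0.4596 0.2172 0.06  ] [0.4795 0.1222 0.06  ]
```

Both bars are centred within about 1 mm, and their measured lengths fit a seated height of 58 mm. No loose elevator remains on the table. Handing in.

```bash
python3 -c "
from h import *
print(ctrl.close_job(), ctrl.get_obs()['clock'])"
```

```text
the job is handed in; nothing more can be done
the job is handed in; nothing more can be done
```

The job is done and handed in, at about 27 s of the 208 s allowed. The hand-in gave no verdict.

- **Elevators:** only two were present. Both lie flat across the rails of cassette_a beside the forceps, parallel to it and to each other, with clear gaps and blades towards the robot.
- **Bars:** both were laid after the elevators, tab up, one over each rail, with their ends between the horns of the posts. In the last wrist view each bar's midpoint was within about 1 mm of the middle of its posts. Their apparent lengths of 189 and 190 mm, taken at a top height of 58 mm, fit bars resting on the saddle floors.
- **Everything else:** I never touched the mirror's cassette, the jar, the bowl, the bottle or the purple look-alike. They look unmoved in the last top view, which also shows no loose elevator on the table.
- **Checks that disagreed:** the first position of cassette_a from the top and side cameras differed by 2–3 mm from the wrist camera. I used the wrist camera because its post and rail spacings matched the given sizes and its bar positions agreed between views to under 1 mm.
- **Small slip:** one move briefly tilted the tool by 0.4°. I corrected it before the next grasp.

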